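# Hang the small bottle holder on the dispensing stand and raise it one notch

## Robot

A 7-joint arm with a two-finger parallel gripper is mounted at the origin on the work surface. World frame = base frame: x ahead of the robot, y to its left, z up, the work surface at z = 0. Lengths are in m, angles in rad, forces in N, time in s.
With the tool pointing down it reaches from about 0.425 to 0.925 m from the base axis. Payload 6.8 kg.
Tool frame: the origin (TCP) lies on the front face of the gripper's body, between the roots of the fingers; the fingertips stand 73 mm ahead of it and the grasp point (between the pads) lies 54 mm ahead of it; z points along the fingers, y is the line along which they close (so a half turn about z gives the same grasp; the last joint's range is limited). The gripper opens to 85 mm and grips with 20 to 120 N. Pads are 22 mm wide; open, the fingers measure 114 mm over their backs; the gripper's body (76 mm by 85 mm) begins 54 mm behind the grasp point. The pads swing forward as they close: fully open they stand 13 mm farther back than shut.
Start: joints at [-1.399, 0.477, 0.022, 1.555, -0.011, 1.109, -0.083], TCP at [0.186, 0.649, 0.304] pointing down, gripper open.
Joint ranges: [-2.96, 2.96], [-0.34, 2.1], [-1.41, 1.46], [0.24, 2.44], [-1.37, 4.51], [0.17, 1.92], [-2.96, 2.96]. Speed limits (rad/s): [2.39, 2.39, 3.14, 3.14, 3.14, 3.14, 3.14].

## Interface

Orientations are given as a unit quaternion [w, x, y, z].
In Python, from station import bot, optics gives the robot as it stands.
- The arm moves only by the tool drive_tool, never from a script. Its argument "deltas" is a list of rows, each an object with "gripper": the closure in counts, from 0 (fully open) to 255 (shut); "offset": the shift along the tool's x, y, z in units of 1000 mm (1.0 is 1000 mm), a list of three; "angular": the turn, a rotation vector about the tool's x, y, z in units of 45 degrees (1.0 is 45 degrees), a list of three. In form: [{"gripper": gripper, "offset": [dx, dy, dz], "angular": [rx, ry, rz]}, ...]. A call has 1 to 5 rows; each row is the pose to reach, as a shift and turn from the pose commanded when the call began, along the tool's axes at that moment; what a row does not reach only later rows make up. A row lasts 1/10 s, in which the tool goes at most 50 mm and 8.59 degrees, less where a joint would pass 70% of its speed; a pose out of reach is approached as far as the arm can. A call with a number of a shift or a turn outside -1 to 1 is refused whole. A call with a gripper value outside its range is refused whole. The fingers move at their own pace and stop on an object; "grip_force" is the grip in N (left out, the last holds). Time passes only in rows, so rows that repeat a pose let the fingers close. It gives the time, the measured TCP pose, the force, the opening and the grip force at its end, in the units of the state.
- bot.get_obs(): the state, without advancing time (a new reading comes with each control period).
- optics.read_camera(name): name is "scene" or "top"; returns the picture (400x640x3 uint8, blue, green, red); there is no depth.
- optics.camera_model(name): a dict with "fx", "fy", "cx", "cy" (pixels), "cam_to_world" (4x4, takes a point from camera to world coordinates). Camera axes: x right, y up, looking along -z (the intrinsics and any distortion apply to the point x, -y, -z); pixel columns grow to the right and rows downward; lengths in m; the calibration is good to about 2 mm. A picture is of the moment at which its call begins. camera_model takes no time and is no camera call.
- bot.hand_in(): hands the job in; it is judged then, once.
The state is a dict: "t": time; "q": joint angles; "joint_vel": joint speeds; "joint_torque": joint torques, N m; "eef_pos": TCP position; "tool_rot": TCP orientation; "contact_force": force on the tool from outside, world axes, zero at the start; "torque": the same for the moment, N m; "gripper_width": opening from 0.0 (shut) to 1.0 (fully open); "grasp_force": force on a finger pad.
Only numpy, scipy, OpenCV 4.12 (cv2) and the standard library are available. Lean on these libraries where they do the work, as an engineer would, in place of code of your own. Each camera call takes 0.05 s, during which the arm holds its last target. There are 200 camera calls.

## Task

Hang the smaller of the two wire bottle holders by its handle on the hook of the dispensing stand, the kink of the handle in the dip of the hook, and let go so that it hangs free. Then raise the loaded carriage (the black side handle is for lifting it) until its pawl catches in the next notch up, one notch only, so that a measure will fit under the tap, and let go. Keep both holders upright and leave the other bottles, the vials and the beaker where they stand.

Things in the scene. Friction and masses are not known exactly. Their poses are not given: they have to be found in the camera images.
- stand: Fixed dispensing stand: white base plate 210 x 150 x 12 mm (160 mm to -x, 50 mm to +x of the origin) with drip tray, its grid 22 mm over the bench, and a square aluminium column, 24 mm wide, top 380 mm over the bench. Origin on the bench under the column's centre; z up; the hook points to -x (roughly at the robot), the black lift handle to +y.
- carriage (a joint): Height (m) of the grey sleeve that slides on the column: 0 = bottom notch (start), 0.050 = next notch up, 0.100 = last notch. Lifting it past a notch by 1 mm or more lets its spring pawl click in; let go, it sinks back onto that tooth. It cannot go down a notch. It weighs 0.4 kg, friction 1 N. Sleeve: 70 mm tall, 46 mm wide, reaching 23 mm in front of the column's axis and 44 mm behind.
- hook_seat (a point): Where the top of a holder handle's kink (its centre line) lies when it hangs in the dip of the hook, 225 mm over the bench in the bottom notch. Axes as the stand's; moves with the carriage. Hook: 8 mm steel rod whose centre line, from here in x, z (mm), runs from the sleeve at (87, 8) level to (22, 8), down to the dip (0, -12), up to the free tip (-18, 10).
- lift_grip (a point): Grip point on the axis of the lift handle, 85 mm from the column's axis: a level black bar, 16 mm diameter, along the stand's y, from the sleeve's side (23 mm from the column's axis) to an end flange of 26 mm diameter at 120 mm. 225 mm over the bench in the bottom notch. Axes as the stand's; moves with the carriage.
- small_holder: The smaller bottle holder: wire cage, 60 mm diameter, with a 50 mm glass bottle upside down in it and a white tap below; about 0.3 kg, centre of mass about 90 mm up. Stands on its foot ring; origin at the centre of its underside, z up. Top of bottle 122 mm up. Over it a rigid stirrup handle of 8 mm dark rod in the y-z plane: legs at y = +-52 mm, level bar with centre line 181 mm up.
- small_holder_kink (a point): Top of the upward kink (24 mm long, 7 mm high) in the middle of the small holder's handle bar, on the rod's centre line, 188 mm above the holder's origin; axes as the holder's, y along the bar. The level parts of the bar, 12 to 48 mm from here to either side, are 7 mm lower and can be gripped.
- large_holder: The larger bottle holder, which stays where it is: same make, cage 72 mm and bottle 66 mm in diameter, top of bottle 165 mm, handle bar 224 mm and kink 231 mm up, legs at y = +-58 mm. Origin at the centre of the foot ring's underside.
- medicine_bottle: Bystander: amber glass bottle, 52 mm diameter, 115 mm tall; origin at the centre of its underside.
- stock_bottle: Bystander: white plastic jar, 68 mm diameter, 125 mm tall; origin at the centre of its underside.
- beaker: Bystander: small empty glass measure, 48 mm across the rim, 60 mm tall; origin at the centre of its underside.
- vial0: Bystander: orange tablet vial with a white cap, 40 mm diameter, 72 mm tall, at the far edge of the bench, nearer the right side of the bench; origin at the centre of its underside.
- vial1: Bystander: orange tablet vial with a white cap, 40 mm diameter, 72 mm tall, at the far edge of the bench, nearer the left side; origin at the centre of its underside.

How it is judged:
By the outcome, as a careful person would: the job done as asked, in the order asked, and still so for the second after the job is handed in, with the robot touching nothing.
It also fails if it takes over 72 s, if anything falls off the work surface, if the arm or the gripper's body presses on something with over 40 N, if the wrist force passes 120 N, or if a joint passes its speed limit or range.

## Working session

There is one attempt and no reset: what is moved stays moved. The work goes in short steps, Python scripts to look and compute and a tool call to move; the robot and the scene stay as the last step left them, time stands still between calls to the robot, and variables do not carry over. Pictures are saved under pics/ and viewed, at most 11 in all, crops included, and the job is handed in when it is done.

Besides the shell and the picture viewer there is one more tool, called after "Call:" as name([rows], argument=value, ...), one row to a line, values as JSON. drive_tool: Moves the arm, as the interface text tells. Its arguments: {"type":"object","properties":{"deltas":{"type":"array"},"grip_force":{"type":"number"}},"required":["deltas"]}

```bash
mkdir -p pics; ls; python3 - <<'E'
from station import bot, optics
import cv2
for n in("scene","top"):
    cv2.imwrite(f"pics/{n}0.png",optics.read_camera(n)); m=optics.camera_model(n); print(n,m)
o=bot.get_obs(); print(o)
E
```

```text
pics
scene {'fx': 443.16948353646984, 'fy': 443.16948353646984, 'cx': 318.5581387458262, 'cy': 202.78573906762966, 'cam_to_world': array([[-0.13597663, -0.60907391,  0.78137016,  1.55441553],
       [ 0.9905764 , -0.09663552,  0.09705652,  0.13425508],
       [ 0.01639352,  0.78720426,  0.61647442,  0.92370007],
       [ 0.        ,  0.        ,  0.        ,  1.        ]])}
top {'fx': 388.11410611301335, 'fy': 388.11410611301335, 'cx': 316.2613689751971, 'cy': 201.1017681655403, 'cam_to_world': array([[-7.37681792e-04,  9.94899696e-01, -1.00866496e-01,
         4.73547012e-01],
       [-9.99354143e-01, -4.35728316e-03, -3.56694689e-02,
        -2.08051017e-02],
       [-3.59270477e-02,  1.00775038e-01,  9.94260348e-01,
         1.02230897e+00],
       [ 0.00000000e+00,  0.00000000e+00,  0.00000000e+00,
         1.00000000e+00]])}
{'t': 0.1, 'q': array([-1.39910306,  0.47773253,  0.0223308 ,  1.55632322, -0.01149242,
        1.10931001, -0.08311074]), 'joint_vel': array([ 1.66766733e-04, -3.96618404e-03, -7.26064264e-04, -2.89938372e-03,
        9.22238868e-05,  1.81057008e-03,  6.70572507e-04]), 'joint_torque': array([ 4.23722799e-03, -5.97761822e+01,  1.61374949e+00, -2.81954151e+01,
        1.28315753e-02,  5.07014774e-03,  3.34112633e-05]), 'eef_pos': array([0.18629044, 0.64836311, 0.30302489]), 'tool_rot': array([-5.43847953e-05,  1.39429072e-01,  9.90231719e-01, -8.20729911e-04]), 'contact_force': array([ 1.40719178, -0.73402907, -0.06066037]), 'torque': array([0.03773146, 0.01430483, 0.03568876]), 'grasp_force': 0.0, 'gripper_width': 1.0001540659486736}
```

View pics/scene0.png

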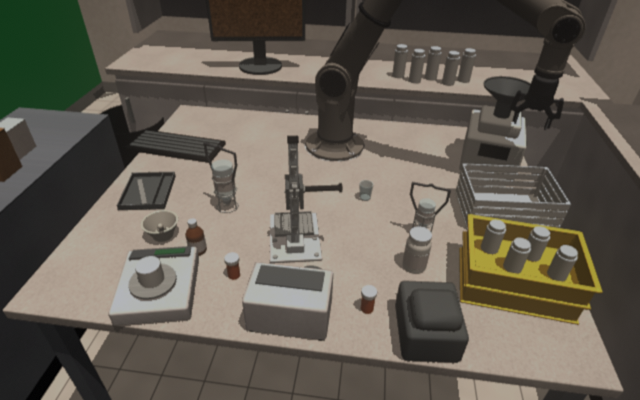

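View pics/top0.png

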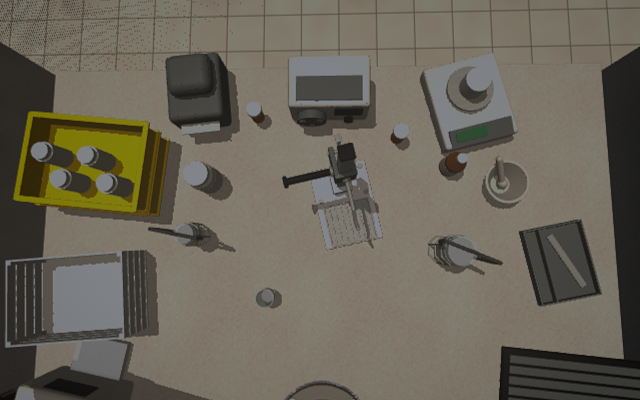

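The scene picture shows the stand at about (295,210) and its lift handle at (325,188). The holders are at (225,185) and (430,210). In the top view they are at (460,250) and (190,232). Next I'll enlarge these.

```bash
python3 - <<'E'
import cv2,numpy as np
s=cv2.imread("pics/scene0.png");t=cv2.imread("pics/top0.png")
def c(i,x,y,w,h,k): return cv2.resize(np.clip(i[y:y+h,x:x+w]*1.0*1.6,0,255).astype('uint8'),None,fx=k,fy=k,interpolation=cv2.INTER_CUBIC)
a=np.hstack([c(s,190,130,80,100,3.3),c(s,260,130,90,150,2.2)[:330],c(s,390,170,80,100,3.3)])if 0 else None
A=[c(s,195,140,65,75,4),c(s,260,130,90,75,4),c(s,400,170,65,75,4)]
B=[c(t,140,205,100,60,3),c(t,280,135,65,60,3),c(t,420,225,90,60,3)]
top=np.hstack(A)[:, :800];bot=np.hstack(B)
W=max(top.shape[1],bot.shape[1]);p=lambda i:np.pad(i,((0,0),(0,W-i.shape[1]),(0,0)))
print(top.shape,bot.shape)
cv2.imwrite("pics/z1.png",np.vstack([p(top),p(bot)]))
C=np.vstack([c(t,270,130,120,120,4.8)]);cv2.imwrite("pics/z2.png",C)
E
```

```text
(300, 800, 3) (180, 765, 3)
```

View pics/z1.png

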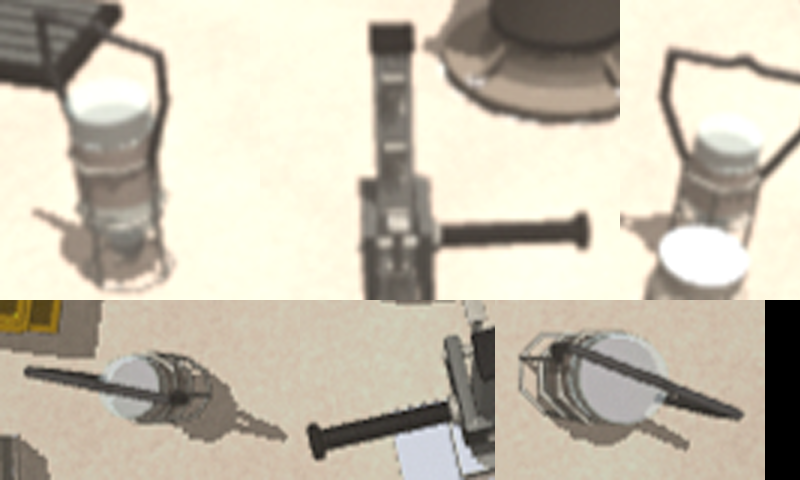

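View pics/z2.png

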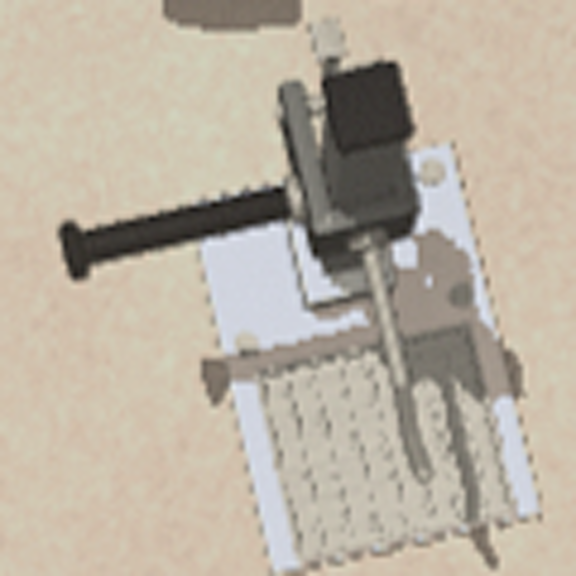

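The smaller holder is the one at +y: scene (430,210), top (190,232). In the top view the hook tip is at about (358,229), the handle flange at (286,182) and the column cap at (347,152). I'll fit the poses from these.

```bash
cat > h.py <<'E'
import numpy as np
from station import bot, optics
from scipy.optimize import least_squares
from scipy.spatial.transform import Rotation as R
M={n:optics.camera_model(n) for n in("scene","top")}
def proj(n,p):
    m=M[n];T=m["cam_to_world"];c=(np.atleast_2d(p)-T[:3,3])@T[:3,:3]
    return np.c_[m["cx"]+m["fx"]*c[:,0]/-c[:,2],m["cy"]+m["fy"]*c[:,1]/c[:,2]]
def fit(obs,x0):
    P=np.array([o[1] for o in obs]);U=np.array([o[2] for o in obs])
    def W(x): return np.c_[P[:,:2]@np.array([[np.cos(x[2]),np.sin(x[2])],[-np.sin(x[2]),np.cos(x[2])]])+x[:2],P[:,2]]
    f=lambda x:np.array([proj(o[0],w)[0] for o,w in zip(obs,W(x))])-U
    r=least_squares(lambda x:f(x).ravel(),x0,loss='soft_l1');return r.x,f(r.x)
def back(n,uv,z):
    m=M[n];T=m["cam_to_world"];d=T[:3,:3]@[(uv[0]-m["cx"])/m["fx"],-(uv[1]-m["cy"])/m["fy"],-1]
    return T[:3,3]+d*(z-T[2,3])/d[2]
def at(s,x,y,z): # stand/holder frame -> world
    c,n=np.cos(s[2]),np.sin(s[2]);return np.array([s[0]+c*x-n*y,s[1]+n*x+c*y,z])
E
python3 - <<'E'
from h import *
np.set_printoptions(precision=4,suppress=True)
def z(k,ox,oy):return lambda X,Y:((X+.5)/k-.5+ox,(Y+.5)/k-.5+oy)
a=z(4.8,270,130);b=z(3,140,205);c=z(4,400,170);d=z(4,260,130);e=z(4,195,140);g=z(3,420,225)
st=[("top",(-.128,0,.235),a(422,476)),("top",(0,.120,.225),a(75,250)),("top",(0,0,.380),a(368,105)),
("top",(.05,-.075,.012),a(450,145)),("top",(-.16,-.075,.012),a(540,515)),("top",(-.16,.075,.012),a(270,570)),
("scene",(0,.12,.225),d(582-260,230)),("scene",(0,0,.380),d(391-260,37))]
sh=[("top",(0,.052,.181),b(28,72)),("top",(0,-.052,.181),b(178,97)),("top",(0,0,.122),b(128,88)),
("scene",(0,.0,.188),c(745-620,60)),("scene",(0,-.052,.181),c(672-620,53)),("scene",(0,0,.122),c(728-620,134))]
lh=[("top",(0,.058,.224),g(562-495,49)),("top",(0,-.058,.224),g(740-495,113)),("top",(0,0,.165),g(622-495,77)),("scene",(0,.058,.224),e(160,57))]
for n,o,x0 in(("stand",st,(.6,-.05,.2)),("small",sh,(.4,.3,0)),("large",lh,(.4,-.3,0))):
    x,f=fit(o,x0);print(n,x);print(f)
for n,uv,zz in(("stock",(197,175),.125),("med",(457,157),.115),("beaker",(267,296),.06)):print(n,back("top",uv,zz))
o=bot.get_obs();print(R.from_quat(np.roll(o["tool_rot"],-1)).as_matrix())
E
```

```text
stand [ 0.6221 -0.0471  0.2209]
[[-0.3478 -0.1379]
 [ 1.1745 -0.2243]
 [-0.7295  0.1564]
 [ 0.1814 -0.9224]
 [ 0.3765  0.0461]
 [-0.1141  1.4231]
 [-0.9272  0.6956]
 [ 0.8616 -0.5891]]
small [ 0.4896  0.3244 -0.1751]
[[ 0.7991  0.4092]
 [-3.4125  0.3065]
 [ 0.4602 -0.3535]
 [-0.0272  0.3185]
 [-0.3374  0.5847]
 [ 0.3625 -0.02  ]]
large [ 0.4514 -0.3061 -0.3697]
[[ 2.6426 -0.0574]
 [-1.3653 -0.3913]
 [ 0.2539  0.29  ]
 [ 0.6463 -0.1745]]
stock [0.6279 0.2939 0.125 ]
med [ 0.6682 -0.3189  0.115 ]
beaker [0.3385 0.1344 0.06  ]
[[-0.9611  0.2761 -0.0003]
 [ 0.2761  0.9611 -0.0016]
 [-0.0001 -0.0016 -1.    ]]
```

```bash
cat >> h.py <<'E'
np.set_printoptions(precision=4,suppress=True)
ST=np.array([.6221,-.0471,.2209]);SH=np.array([.4896,.3244,-.1751])
def go(p,a,o=None,frac=1):
    "tool-frame offset and angular (units) to TCP p, closing axis at angle a, tool down"
    o=o or bot.get_obs();C=R.from_quat(np.roll(o["tool_rot"],-1))
    y=np.array([np.cos(a),np.sin(a),0]);z=np.array([0,0,-1.]);G=R.from_matrix(np.c_[np.cross(y,z),y,z])
    print("t",o["t"],"pos",o["eef_pos"],"F",o["contact_force"],"w",o["gripper_width"],o["grasp_force"])
    print("offset",C.inv().apply(p-o["eef_pos"]),"ang",(C.inv()*G).as_rotvec()/(np.pi/4))
E
python3 - <<'E'
from h import *
g=at(SH,0,.03,.181);print(g)
for z in(.40,.30):go(g+[0,0,.054]-[0,0,g[2]+.054]+[0,0,z],SH[2])
print(back("top",(100,360),.15),back("scene",(505,90),.3))
E
```

```text
[0.4948 0.3539 0.181 ]
t 0.1 pos [0.1863 0.6484 0.303 ] F [ 1.4072 -0.734  -0.0607] w 1.0001540659486736 0.0
offset [-0.3779 -0.1979 -0.0966] ang [-0.0016  0.0017  1.8667]
t 0.1 pos [0.1863 0.6484 0.303 ] F [ 1.4072 -0.734  -0.0607] w 1.0001540659486736 0.0
offset [-0.3778 -0.1978  0.0034] ang [-0.0016  0.0017  1.8667]
[0.2107 0.4897 0.15  ] [0.0401 0.584  0.3   ]
```

Call:
drive_tool([
  {"gripper": 0,"offset": [0,0,-0.05],"angular": [0,0,0.18]},
  {"gripper": 0,"offset": [-0.02,0,-0.095],"angular": [0,0,0.36]},
  {"gripper": 0,"offset": [-0.07,0,-0.097],"angular": [0,0,0.54]},
  {"gripper": 0,"offset": [-0.12,0,-0.097],"angular": [0,0,0.72]},
  {"gripper": 0,"offset": [-0.17,0,-0.097],"angular": [0,0,0.9]},
])

```text
t: 0.6
eef_pos: [0.3511, 0.6011, 0.4012]
tool_rot: [-0.0, 0.476, 0.88, 0.0]
contact_force: [-0.4, 0.9, -0.3]
gripper_width: 1.0
grasp_force: 0.0
```

```bash
python3 - <<'E'
from h import *
go(np.array([.4948,.3539,.30]),SH[2])
E
```

```text
t 0.6 pos [0.3511 0.6011 0.4012] F [-0.39    0.8748 -0.311 ] w 1.0003664075829017 0.0
offset [-0.2856 -0.0151  0.1011] ang [ 0.0002 -0.0004  0.9605]
```

Call:
drive_tool([
  {"gripper": 0,"offset": [-0.045,-0.002,0.01],"angular": [0,0,0.19]},
  {"gripper": 0,"offset": [-0.09,-0.004,0.02],"angular": [0,0,0.38]},
  {"gripper": 0,"offset": [-0.135,-0.006,0.03],"angular": [0,0,0.57]},
  {"gripper": 0,"offset": [-0.18,-0.009,0.04],"angular": [0,0,0.76]},
  {"gripper": 0,"offset": [-0.22,-0.012,0.05],"angular": [0,0,0.95]},
])

```text
t: 1.1
eef_pos: [0.462, 0.4091, 0.3503]
tool_rot: [0.0, 0.764, 0.645, -0.0]
contact_force: [-0.4, 0.0, -1.3]
gripper_width: 1.002
grasp_force: 0.0
```

```bash
python3 - <<'E'
from h import *
go(np.array([.4948,.3539,.285]),SH[2])
E
```

```text
t 1.1 pos [0.462  0.4091 0.3503] F [-0.3754  0.0217 -1.2805] w 1.0016882540277943 0.0
offset [-0.0489  0.0416  0.0653] ang [-0.0001  0.0009  0.0073]
```

Call:
drive_tool([
  {"gripper": 0,"offset": [-0.015,0.012,0.015],"angular": [0,0,0.007]},
  {"gripper": 0,"offset": [-0.03,0.025,0.035],"angular": [0,0,0.007]},
  {"gripper": 0,"offset": [-0.045,0.038,0.055],"angular": [0,0,0.007]},
  {"gripper": 0,"offset": [-0.049,0.0415,0.065],"angular": [0,0,0.007]},
  {"gripper": 0,"offset": [-0.049,0.0415,0.065],"angular": [0,0,0.007]},
])

```text
t: 1.6
eef_pos: [0.4938, 0.3556, 0.2844]
tool_rot: [0.0, 0.764, 0.645, -0.002]
contact_force: [-0.1, 1.3, 0.2]
gripper_width: 1.001
grasp_force: 0.0
```

```bash
python3 - <<'E'
from h import *
import cv2
go(np.array([.4948,.3539,.235]),SH[2])
s=optics.read_camera("scene");t=optics.read_camera("top")
c=lambda i,x,y,w,h:cv2.resize(cv2.convertScaleAbs(i[y:y+h,x:x+w],alpha=1.6),None,fx=3.5,fy=3.5,interpolation=cv2.INTER_CUBIC)
cv2.imwrite("pics/g1.png",np.hstack([c(s,380,120,110,140),c(t,130,170,110,140)]))
E
```

```text
t 1.6 pos [0.4938 0.3556 0.2844] F [-0.0647  1.2968  0.1796] w 1.0007788717225494 0.0
offset [-0.0014  0.0014  0.0494] ang [-0.0024  0.0033  0.0076]
```

View pics/g1.png

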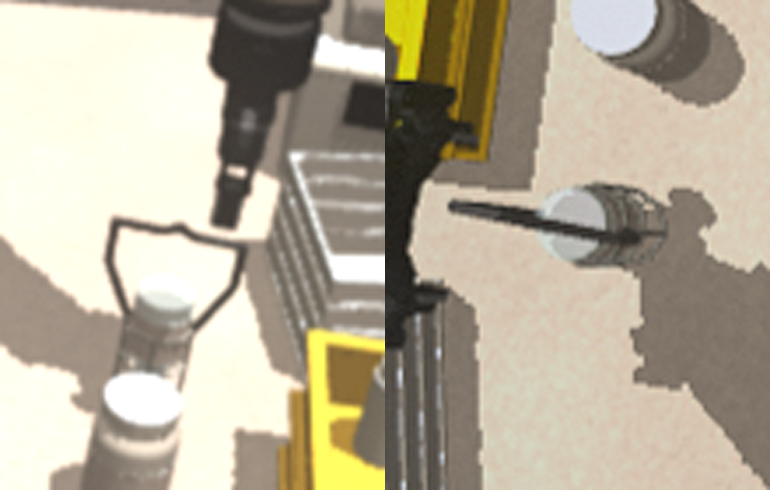

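The gripper is open above the +y half of the bar. Scene bar corners are at (117,220) and (243,248) in the crop, and the kink is at (180,227). I'll refit the holder and check where the fingertips project.

```bash
python3 - <<'E'
from h import *
z=lambda ox,oy:lambda X,Y:((X+.5)/3.5-.5+ox,(Y+.5)/3.5-.5+oy)
a=z(380,120);b=z(130,170)
x,f=fit([("scene",(0,-.052,.181),a(117,220)),("scene",(0,0,.188),a(180,227)),("scene",(0,.052,.181),a(243,248)),("top",(0,.052,.181),b(65,205)),("scene",(0,0,.122),a(165,296)),("top",(0,0,.122),b(188,222))],SH)
print(x);print(f)
o=bot.get_obs();C=R.from_quat(np.roll(o["tool_rot"],-1))
for v in([0,.045,.06],[0,-.045,.06]):
  w=o["eef_pos"]+C.apply(v)
  for n,q in(("scene",(380,120)),("top",(130,170))):print(n,(proj(n,w)[0]-q)*3.5)
go(at(x,0,.03,.235),x[2])
E
```

```text
[ 0.4901  0.3251 -0.2024]
[[-0.4314  0.8071]
 [ 0.0602  0.5606]
 [ 0.084   0.3551]
 [ 1.3942  0.0203]
 [ 0.4756 -0.9898]
 [-0.8821  0.3804]]
scene [224.6154 226.4168]
top [ 78.2822 138.381 ]
scene [233.87   165.5614]
top [ 47.1638 288.2257]
t 1.7 pos [0.4937 0.3579 0.2863] F [-0.054  -0.0477 -0.2533] w 0.9974673406837988 0.0
offset [-0.003   0.003   0.0513] ang [-0.0003 -0.001   0.0459]
```

Call:
drive_tool([
  {"gripper": 0,"offset": [-0.002,0.002,0.015],"angular": [0,0,0.04]},
  {"gripper": 0,"offset": [-0.002,0.002,0.03],"angular": [0,0,0.04]},
  {"gripper": 0,"offset": [-0.002,0.002,0.045],"angular": [0,0,0.04]},
  {"gripper": 0,"offset": [-0.002,0.002,0.051],"angular": [0,0,0.04]},
  {"gripper": 0,"offset": [-0.002,0.002,0.051],"angular": [0,0,0.04]},
])

```text
t: 2.2
eef_pos: [0.495, 0.3541, 0.2333]
tool_rot: [0.0, 0.774, 0.634, -0.001]
contact_force: [0.2, -0.8, 0.6]
gripper_width: 1.0
grasp_force: 0.0
```

Call:
drive_tool([
  {"gripper": 120,"offset": [0,0,0],"angular": [0,0,0]},
  {"gripper": 170,"offset": [0,0,0],"angular": [0,0,0]},
  {"gripper": 200,"offset": [0,0,0],"angular": [0,0,0]},
  {"gripper": 220,"offset": [0,0,0],"angular": [0,0,0]},
  {"gripper": 255,"offset": [0,0,0],"angular": [0,0,0]},
], grip_force=90)

```text
t: 2.7
eef_pos: [0.4958, 0.3544, 0.2352]
tool_rot: [-0.0, 0.774, 0.633, 0.0]
contact_force: [0.7, 0.1, 0.3]
gripper_width: 0.144
grasp_force: 0.0
```

Call:
drive_tool([
  {"gripper": 255,"offset": [0,0,0],"angular": [0,0,0]},
  {"gripper": 255,"offset": [0,0,0],"angular": [0,0,0]},
  {"gripper": 255,"offset": [0,0,0],"angular": [0,0,0]},
])

```text
t: 3.0
eef_pos: [0.496, 0.3545, 0.2353]
tool_rot: [-0.0, 0.774, 0.633, 0.0]
contact_force: [0.7, 0.6, 3.4]
gripper_width: 0.058
grasp_force: 88.0
```

Call:
drive_tool([
  {"gripper": 255,"offset": [0,0,-0.01],"angular": [0,0,0]},
  {"gripper": 255,"offset": [0,0,-0.025],"angular": [0,0,0]},
  {"gripper": 255,"offset": [0,0,-0.045],"angular": [0,0,0]},
  {"gripper": 255,"offset": [0,0,-0.063],"angular": [0,0,0]},
  {"gripper": 255,"offset": [0,0,-0.071],"angular": [0,0,0]},
])

```text
t: 3.5
eef_pos: [0.4964, 0.3545, 0.3084]
tool_rot: [-0.0, 0.774, 0.633, 0.001]
contact_force: [0.6, -0.3, -2.6]
gripper_width: 0.055
grasp_force: 88.3
```

```bash
python3 - <<'E'
from h import *
import cv2
SH=np.array([.4901,.3251,-.2024])
p=at(ST,-.175,.03,.305);print(p);go(p,ST[2])
s=optics.read_camera("scene");t=optics.read_camera("top")
c=lambda i,x,y,w,h:cv2.resize(cv2.convertScaleAbs(i[y:y+h,x:x+w],alpha=1.6),None,fx=3.5,fy=3.5,interpolation=cv2.INTER_CUBIC)
cv2.imwrite("pics/g2.png",np.hstack([c(s,380,120,110,140),c(t,130,170,110,140)]))
E
```

```text
[ 0.4448 -0.0562  0.305 ]
t 3.5 pos [0.4964 0.3545 0.3084] F [ 0.6013 -0.3052 -2.6171] w 0.05546972108971202 88.25673580169678
offset [-0.4128  0.0307  0.0025] ang [ 0.0027 -0.0026 -0.5348]
```

View pics/g2.png

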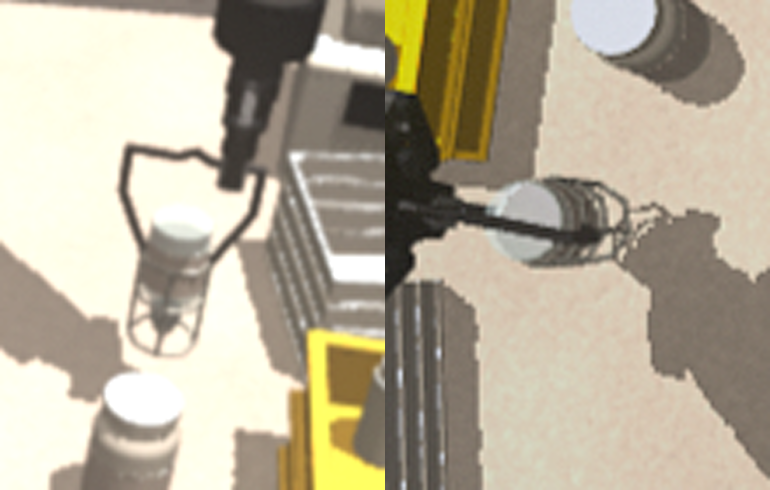

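The holder hangs upright in the grip, kink at crop (190,153), and the neighbouring jar hasn't moved. I'll carry it to in front of the hook.

Call:
drive_tool([
  {"gripper": 255,"offset": [-0.01,0.001,0],"angular": [0,0,0]},
  {"gripper": 255,"offset": [-0.03,0.002,0],"angular": [0,0,0]},
  {"gripper": 255,"offset": [-0.06,0.004,0],"angular": [0,0,0]},
  {"gripper": 255,"offset": [-0.09,0.007,0],"angular": [0,0,0]},
  {"gripper": 255,"offset": [-0.12,0.009,0],"angular": [0,0,0]},
])

```text
t: 4.1
eef_pos: [0.48, 0.2326, 0.3047]
tool_rot: [0.0, 0.774, 0.633, -0.001]
contact_force: [-0.3, -0.6, -3.3]
gripper_width: 0.056
grasp_force: 88.2
```

Call:
drive_tool([
  {"gripper": 255,"offset": [-0.03,0.002,0],"angular": [0,0,-0.1]},
  {"gripper": 255,"offset": [-0.06,0.004,0],"angular": [0,0,-0.2]},
  {"gripper": 255,"offset": [-0.09,0.007,0],"angular": [0,0,-0.3]},
  {"gripper": 255,"offset": [-0.12,0.009,0],"angular": [0,0,-0.42]},
  {"gripper": 255,"offset": [-0.15,0.011,0],"angular": [0,0,-0.53]},
])

```text
t: 4.6
eef_pos: [0.4606, 0.0836, 0.3049]
tool_rot: [-0.001, 0.625, 0.781, -0.001]
contact_force: [-0.8, 0.2, -3.7]
gripper_width: 0.057
grasp_force: 88.2
```

```bash
python3 - <<'E'
from h import *
go(at(ST,-.175,.03,.305),ST[2])
E
```

```text
t 4.6 pos [0.4606 0.0836 0.3049] F [-0.7872  0.1552 -3.678 ] w 0.0568678123663224 88.17563652992249
offset [-0.1329 -0.046   0.    ] ang [-0.0029  0.0004 -0.0005]
```

Call:
drive_tool([
  {"gripper": 255,"offset": [-0.03,-0.01,0],"angular": [0,0,0]},
  {"gripper": 255,"offset": [-0.065,-0.022,0],"angular": [0,0,0]},
  {"gripper": 255,"offset": [-0.1,-0.034,0],"angular": [0,0,0]},
  {"gripper": 255,"offset": [-0.125,-0.043,0],"angular": [0,0,0]},
  {"gripper": 255,"offset": [-0.133,-0.046,0],"angular": [0,0,0]},
])

```text
t: 5.1
eef_pos: [0.4437, -0.0578, 0.305]
tool_rot: [-0.001, 0.628, 0.778, -0.001]
contact_force: [0.0, 0.1, -4.3]
gripper_width: 0.061
grasp_force: 88.2
```

Call:
drive_tool([
  {"gripper": 255,"offset": [0,0,0],"angular": [0,0,0]},
  {"gripper": 255,"offset": [0,0,0],"angular": [0,0,0]},
  {"gripper": 255,"offset": [0,0,0],"angular": [0,0,0]},
  {"gripper": 255,"offset": [0,0,0],"angular": [0,0,0]},
  {"gripper": 255,"offset": [0,0,0],"angular": [0,0,0]},
])

```text
t: 5.6
eef_pos: [0.4459, -0.0534, 0.3058]
tool_rot: [-0.0, 0.626, 0.78, -0.0]
contact_force: [-0.3, 0.1, -2.6]
gripper_width: 0.057
grasp_force: 88.2
```

```bash
python3 - <<'E'
from h import *
import cv2
go(at(ST,-.175,.03,.305),ST[2])
s=optics.read_camera("scene");t=optics.read_camera("top")
c=lambda i,x,y,w,h,k=5:cv2.resize(cv2.convertScaleAbs(i[y:y+h,x:x+w],alpha=1.7),None,fx=k,fy=k,interpolation=cv2.INTER_CUBIC)
cv2.imwrite("pics/g3.png",np.hstack([c(s,250,110,80,110),c(t,320,170,80,110)]))
E
```

```text
t 5.6 pos [ 0.4459 -0.0534  0.3058] F [-0.3006  0.1302 -2.6048] w 0.05749959346512345 88.17626595497131
offset [-0.0025 -0.0017  0.0008] ang [-0.0003 -0.     -0.0027]
```

View pics/g3.png

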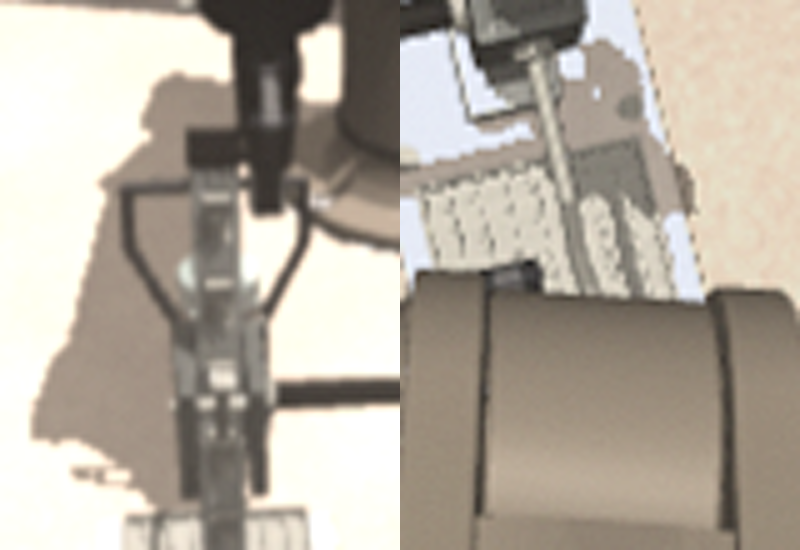

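In the scene crop the stirrup corners are at (128,188) and (303,186), centred behind the column. In the top crop the hook's level rod runs from (537,50) to (570,200). I'll compute the lateral offsets.

```bash
python3 - <<'E'
from h import *
z=lambda k,ox,oy:lambda X,Y:((X+.5)/k-.5+ox,(Y+.5)/k-.5+oy)
a=z(5,250,110);b=z(5,320,170);c=z(4.8,270,130)
def loc(w):
    d=w-np.r_[ST[:2],0];cs,sn=np.cos(ST[2]),np.sin(ST[2]);return cs*d[0]+sn*d[1],-sn*d[0]+cs*d[1]
print("hook rod",[loc(back("top",p,.233)) for p in(b(137,50),b(170,200),c(370,245),c(402,390))],"tip",loc(back("top",c(422,474),.235)))
o=bot.get_obs();C=R.from_quat(np.roll(o["tool_rot"],-1));y=C.as_matrix()[:2,1];print("yaw",np.arctan2(y[1],y[0]))
bz=o["eef_pos"][2]-.054
U=np.array([a(128,188),a(303,186)])
print("corners y",[loc(back("scene",u,bz)) for u in U], "bar z",bz)
U=np.array([a(105,200)])
E
```

```text
hook rod [(np.float64(-0.025697740204320613), np.float64(-0.0029504507567282706)), (np.float64(-0.08877133861753062), np.float64(-0.001963080471494242)), (np.float64(-0.02766446929590991), np.float64(-0.0018341451825416785)), (np.float64(-0.09114973418954966), np.float64(-0.0008908404323254501))] tip (np.float64(-0.1276036102527658), np.float64(-0.0008009241813716171))
yaw 0.21817304421279843
corners y [(np.float64(-0.17490133399269941), np.float64(-0.048099735939639586)), (np.float64(-0.1713272719991407), np.float64(0.05404926076402759))] bar z 0.25186045947427255
```

Call:
drive_tool([
  {"gripper": 255,"offset": [-0.002,0.005,0],"angular": [0,0,0]},
  {"gripper": 255,"offset": [-0.0035,0.012,0],"angular": [0,0,0]},
  {"gripper": 255,"offset": [-0.0035,0.02,0],"angular": [0,0,0]},
  {"gripper": 255,"offset": [-0.0035,0.028,0],"angular": [0,0,0]},
  {"gripper": 255,"offset": [-0.0035,0.036,0],"angular": [0,0,0]},
])

```text
t: 6.2
eef_pos: [0.4826, -0.0495, 0.3058]
tool_rot: [0.0, 0.626, 0.78, -0.0]
contact_force: [0.4, -0.5, -4.2]
gripper_width: 0.054
grasp_force: 88.2
```

Call:
drive_tool([
  {"gripper": 255,"offset": [0,0.008,0],"angular": [0,0,0]},
  {"gripper": 255,"offset": [0,0.016,0],"angular": [0,0,0]},
  {"gripper": 255,"offset": [0,0.023,0],"angular": [0,0,0]},
  {"gripper": 255,"offset": [0,0.027,0],"angular": [0,0,0]},
  {"gripper": 255,"offset": [0,0.027,0],"angular": [0,0,0]},
])

```text
t: 6.7
eef_pos: [0.5085, -0.0437, 0.3058]
tool_rot: [0.0, 0.626, 0.78, -0.0]
contact_force: [0.0, 0.1, -3.7]
gripper_width: 0.054
grasp_force: 88.2
```

```bash
python3 - <<'E'
from h import *
import cv2
go(at(ST,-.11,.0285,.272),ST[2])
s=optics.read_camera("scene");t=optics.read_camera("top")
c=lambda i,x,y,w,h,k=5:cv2.resize(cv2.convertScaleAbs(i[y:y+h,x:x+w],alpha=1.7),None,fx=k,fy=k,interpolation=cv2.INTER_CUBIC)
cv2.imwrite("pics/g4.png",np.hstack([c(s,250,110,80,110),c(t,320,130,80,110)]))
E
```

```text
t 6.7 pos [ 0.5085 -0.0437  0.3058] F [ 0.0101  0.1157 -3.6667] w 0.05416277668148171 88.17808628082275
offset [0.0003 0.0001 0.0338] ang [-0.0001  0.0003 -0.0042]
```

View pics/g4.png

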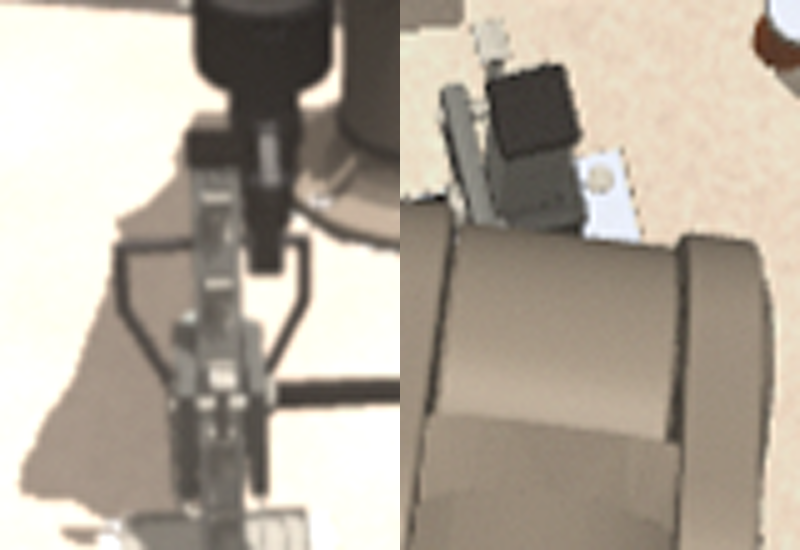

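Stirrup corners are now at (122,245) and (305,244), with the hook threaded between the bar and the bottle. I'll check the offset, then lower.

```bash
python3 - <<'E'
from h import *
a=lambda X,Y:((X+.5)/5-.5+250,(Y+.5)/5-.5+110)
for u in((122,245),(305,244)):
    d=back("scene",a(*u),.2518)-np.r_[ST[:2],0];cs,sn=np.cos(ST[2]),np.sin(ST[2]);print(cs*d[0]+sn*d[1],-sn*d[0]+cs*d[1])
# scene-camera reference: column cap centre row/edges (x=.0,z=.38)
print([(proj("scene",at(ST,.012,y,.38))[0]-[250,110])*5 for y in(-.012,.012)])
E
```

```text
-0.11328925819418986 -0.051933803455207955
-0.1083093458623262 0.05078408092176501
[array([192.309, 154.57 ]), array([241.9558, 153.158 ])]
```

Call:
drive_tool([
  {"gripper": 255,"offset": [0,0,0.005],"angular": [0,0,0]},
  {"gripper": 255,"offset": [0,0,0.01],"angular": [0,0,0]},
  {"gripper": 255,"offset": [0,0,0.015],"angular": [0,0,0]},
  {"gripper": 255,"offset": [0,0,0.02],"angular": [0,0,0]},
  {"gripper": 255,"offset": [0,0,0.024],"angular": [0,0,0]},
])

```text
t: 7.3
eef_pos: [0.5078, -0.0439, 0.2812]
tool_rot: [-0.0, 0.626, 0.78, -0.0]
contact_force: [0.0, -0.6, -3.6]
gripper_width: 0.058
grasp_force: 88.2
```

Call:
drive_tool([
  {"gripper": 255,"offset": [0,0,0.002],"angular": [0,0,0]},
  {"gripper": 255,"offset": [0,0,0.004],"angular": [0,0,0]},
  {"gripper": 255,"offset": [0,0,0.006],"angular": [0,0,0]},
  {"gripper": 255,"offset": [0,0,0.006],"angular": [0,0,0]},
])

```text
t: 7.7
eef_pos: [0.5081, -0.0439, 0.2758]
tool_rot: [0.0, 0.626, 0.78, -0.0]
contact_force: [1.0, -0.9, -4.1]
gripper_width: 0.061
grasp_force: 89.1
```

Call:
drive_tool([
  {"gripper": 255,"offset": [0,0,0.001],"angular": [0,0,0]},
  {"gripper": 255,"offset": [0,0,0.002],"angular": [0,0,0]},
  {"gripper": 255,"offset": [0,0,0.002],"angular": [0,0,0]},
])

```text
t: 8.0
eef_pos: [0.5087, -0.0438, 0.2742]
tool_rot: [0.001, 0.626, 0.78, 0.001]
contact_force: [2.9, 0.3, -3.7]
gripper_width: 0.054
grasp_force: 89.5
```

Call:
drive_tool([
  {"gripper": 255,"offset": [0,0.001,0.0005],"angular": [0,0,0]},
  {"gripper": 255,"offset": [0,0.001,0.001],"angular": [0,0,0]},
  {"gripper": 255,"offset": [0,0.001,0.0015],"angular": [0,0,0]},
  {"gripper": 255,"offset": [0,0.001,0.0015],"angular": [0,0,0]},
])

```text
t: 8.4
eef_pos: [0.5096, -0.0436, 0.2726]
tool_rot: [0.001, 0.626, 0.78, 0.0]
contact_force: [4.7, 0.5, -2.0]
gripper_width: 0.054
grasp_force: 89.8
```

Call:
drive_tool([
  {"gripper": 255,"offset": [0,0,0.0005],"angular": [0,0,0]},
  {"gripper": 255,"offset": [0,0,0.001],"angular": [0,0,0]},
  {"gripper": 255,"offset": [0,0,0.001],"angular": [0,0,0]},
  {"gripper": 255,"offset": [0,0,0.001],"angular": [0,0,0]},
])

```text
t: 8.8
eef_pos: [0.5096, -0.0437, 0.2718]
tool_rot: [0.001, 0.626, 0.78, 0.001]
contact_force: [4.4, 0.3, 1.0]
gripper_width: 0.057
grasp_force: 90.0
```

Call:
drive_tool([
  {"gripper": 255,"offset": [0,0.001,0],"angular": [0,0,0]},
  {"gripper": 255,"offset": [0,0.002,0],"angular": [0,0,0]},
  {"gripper": 255,"offset": [0,0.002,0],"angular": [0,0,0]},
  {"gripper": 255,"offset": [0,0.002,0],"angular": [0,0,0]},
])

```text
t: 9.2
eef_pos: [0.5103, -0.0436, 0.2712]
tool_rot: [-0.001, 0.627, 0.779, -0.001]
contact_force: [-1.0, -0.7, 5.0]
gripper_width: 0.057
grasp_force: 90.5
```

Call:
drive_tool([
  {"gripper": 255,"offset": [0,0,0.0005],"angular": [0,0,0]},
  {"gripper": 255,"offset": [0,0,0.001],"angular": [0,0,0]},
  {"gripper": 255,"offset": [0,0,0.001],"angular": [0,0,0]},
])

```text
t: 9.5
eef_pos: [0.5104, -0.0436, 0.2705]
tool_rot: [-0.001, 0.626, 0.779, -0.0]
contact_force: [-3.3, -0.8, 9.0]
gripper_width: 0.056
grasp_force: 90.8
```

Call:
drive_tool([
  {"gripper": 255,"offset": [0,-0.0005,-0.0007],"angular": [0,0,0]},
  {"gripper": 255,"offset": [0,-0.0005,-0.0012],"angular": [0,0,0]},
  {"gripper": 255,"offset": [0,-0.0005,-0.0012],"angular": [0,0,0]},
], grip_force=20)

```text
t: 9.8
eef_pos: [0.5102, -0.0435, 0.2714]
tool_rot: [-0.0, 0.626, 0.78, -0.0]
contact_force: [0.1, -1.1, 3.5]
gripper_width: 0.06
grasp_force: 90.4
```

Call:
drive_tool([
  {"gripper": 240,"offset": [0,0,0],"angular": [0,0,0]},
  {"gripper": 225,"offset": [0,0,0],"angular": [0,0,0]},
  {"gripper": 210,"offset": [0,0,0],"angular": [0,0,0]},
  {"gripper": 195,"offset": [0,0,0],"angular": [0,0,0]},
  {"gripper": 180,"offset": [0,0,0],"angular": [0,0,0]},
])

```text
t: 10.3
eef_pos: [0.5103, -0.0432, 0.2714]
tool_rot: [-0.0, 0.626, 0.78, -0.0]
contact_force: [0.0, 0.1, 0.2]
gripper_width: 0.298
grasp_force: 0.0
```

Call:
drive_tool([
  {"gripper": 160,"offset": [0,0,0],"angular": [0,0,0]},
  {"gripper": 140,"offset": [0,0,0],"angular": [0,0,0]},
  {"gripper": 130,"offset": [0,0,0],"angular": [0,0,0]},
  {"gripper": 130,"offset": [0,0,0],"angular": [0,0,0]},
  {"gripper": 130,"offset": [0,0,0],"angular": [0,0,0]},
])

```text
t: 10.8
eef_pos: [0.5105, -0.0434, 0.2716]
tool_rot: [-0.0, 0.626, 0.78, 0.0]
contact_force: [-0.1, -0.0, 0.5]
gripper_width: 0.491
grasp_force: 0.0
```

```bash
python3 - <<'E'
from h import *
import cv2
go(at(ST,0,.085,.40),ST[2])
s=optics.read_camera("scene");t=optics.read_camera("top")
c=lambda i,x,y,w,h,k=5:cv2.resize(cv2.convertScaleAbs(i[y:y+h,x:x+w],alpha=1.7),None,fx=k,fy=k,interpolation=cv2.INTER_CUBIC)
cv2.imwrite("pics/g5.png",np.hstack([c(s,250,110,110,110)]))
E
```

```text
t 10.8 pos [ 0.5105 -0.0434  0.2716] F [-0.0789 -0.0308  0.4616] w 0.49136232909846494 0.0
offset [ 0.0573  0.1079 -0.1284] ang [ 0.     -0.0001 -0.0045]
```

View pics/g5.png

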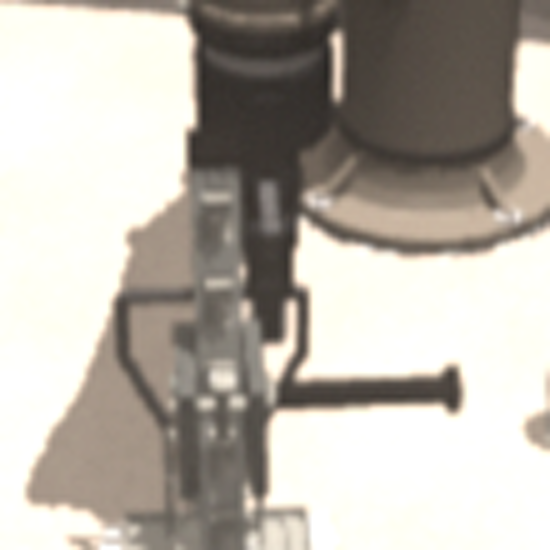

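The holder hangs level on the hook, with its corners at (123,297) and (301,295), and the fingers are open. I'll withdraw upward and go over to the lift handle.

Call:
drive_tool([
  {"gripper": 110,"offset": [0,0,-0.015],"angular": [0,0,0]},
  {"gripper": 110,"offset": [0,0,-0.04],"angular": [0,0,0]},
  {"gripper": 110,"offset": [0,0,-0.07],"angular": [0,0,0]},
  {"gripper": 110,"offset": [0,0,-0.1],"angular": [0,0,0]},
  {"gripper": 110,"offset": [0.02,0,-0.128],"angular": [0,0,0]},
])

```text
t: 11.4
eef_pos: [0.5062, -0.0263, 0.4012]
tool_rot: [0.001, 0.628, 0.778, -0.0]
contact_force: [1.1, -0.7, -0.9]
gripper_width: 0.566
grasp_force: 0.0
```

Call:
drive_tool([
  {"gripper": 60,"offset": [0.03,0,0],"angular": [0,0,0]},
  {"gripper": 60,"offset": [0.04,0.02,0],"angular": [0,0,0]},
  {"gripper": 60,"offset": [0.042,0.06,0],"angular": [0,0,0]},
  {"gripper": 60,"offset": [0.042,0.095,0],"angular": [0,0,0]},
  {"gripper": 60,"offset": [0.042,0.108,0],"angular": [0,0,0]},
])

```text
t: 11.9
eef_pos: [0.6049, 0.0423, 0.3989]
tool_rot: [0.0, 0.625, 0.78, -0.0]
contact_force: [0.3, 0.4, -0.5]
gripper_width: 0.765
grasp_force: 0.0
```

```bash
python3 - <<'E'
from h import *
import cv2
a=lambda X,Y:((X+.5)/4.8-.5+270,(Y+.5)/4.8-.5+130)
for u in((75,250),(90,246),(270,206)):
    d=back("top",a(*u),.225)-np.r_[ST[:2],0];cs,sn=np.cos(ST[2]),np.sin(ST[2]);print(cs*d[0]+sn*d[1],-sn*d[0]+cs*d[1])
go(at(ST,0,.088,.279),ST[2])
s=optics.read_camera("scene");t=optics.read_camera("top")
c=lambda i,x,y,w,h,k=4:cv2.resize(cv2.convertScaleAbs(i[y:y+h,x:x+w],alpha=1.7),None,fx=k,fy=k,interpolation=cv2.INTER_CUBIC)
cv2.imwrite("pics/g6.png",np.hstack([c(s,250,80,100,140),c(t,280,110,100,140)]))
E
```

```text
0.00010106864301607718 0.12249706349355248
0.0003440657344520731 0.11576178865147058
-0.00016678667024991496 0.03579660969137305
t 11.9 pos [0.6049 0.0423 0.3989] F [ 0.3492  0.4187 -0.5471] w 0.7651582728902454 0.0
offset [-0.0029 -0.0028  0.1199] ang [ 0.0004  0.0009 -0.0017]
```

View pics/g6.png

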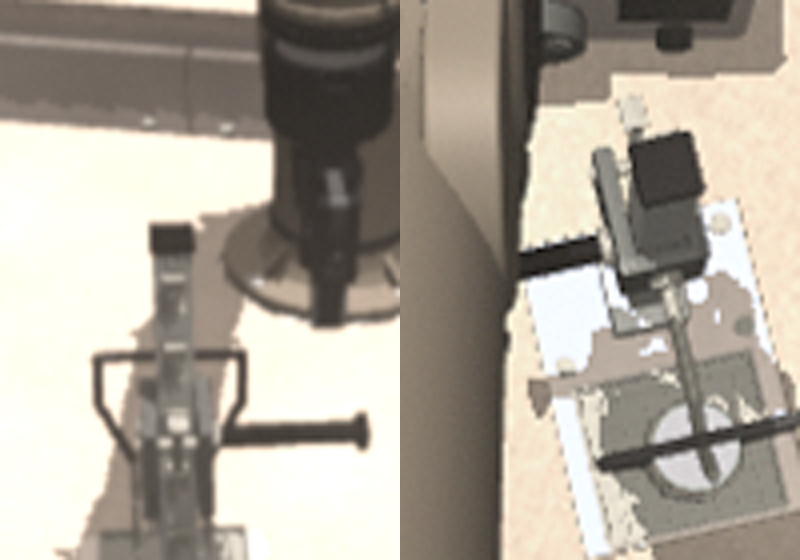

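The holder hangs freely and the hook crosses its bar at the kink, at about (700,440) in the crop. The gripper is over the lift handle, clear of the column. Now I'll descend and grip it.

Call:
drive_tool([
  {"gripper": 60,"offset": [-0.002,-0.002,0.03],"angular": [0,0,0]},
  {"gripper": 60,"offset": [-0.002,-0.002,0.06],"angular": [0,0,0]},
  {"gripper": 60,"offset": [-0.002,-0.002,0.085],"angular": [0,0,0]},
  {"gripper": 60,"offset": [-0.002,-0.002,0.105],"angular": [0,0,0]},
  {"gripper": 60,"offset": [-0.002,-0.002,0.12],"angular": [0,0,0]},
])

```text
t: 12.5
eef_pos: [0.5998, 0.0377, 0.2784]
tool_rot: [-0.001, 0.626, 0.779, -0.0]
contact_force: [-0.5, 0.3, 0.7]
gripper_width: 0.763
grasp_force: 0.0
```

Call:
drive_tool([
  {"gripper": 110,"offset": [0,0,0],"angular": [0,0,0]},
  {"gripper": 150,"offset": [0,0,0],"angular": [0,0,0]},
  {"gripper": 180,"offset": [0,0,0],"angular": [0,0,0]},
  {"gripper": 210,"offset": [0,0,0],"angular": [0,0,0]},
  {"gripper": 255,"offset": [0,0,0],"angular": [0,0,0]},
], grip_force=50)

```text
t: 13.0
eef_pos: [0.603, 0.0383, 0.2813]
tool_rot: [0.002, 0.626, 0.78, 0.002]
contact_force: [5.6, 0.4, -1.1]
gripper_width: 0.165
grasp_force: 48.7
```

Call:
drive_tool([
  {"gripper": 255,"offset": [0,0,0],"angular": [0,0,0]},
  {"gripper": 255,"offset": [0,0,0],"angular": [0,0,0]},
  {"gripper": 255,"offset": [0,0,0],"angular": [0,0,0]},
])

```text
t: 13.3
eef_pos: [0.603, 0.0384, 0.2813]
tool_rot: [0.002, 0.626, 0.78, 0.002]
contact_force: [4.1, 0.4, 0.0]
gripper_width: 0.168
grasp_force: 48.7
```

```bash
python3 - <<'E'
from h import *
go(at(ST,0,.088,.279),ST[2])
E
```

```text
t 13.3 pos [0.603  0.0384 0.2813] F [4.1292 0.3716 0.0042] w 0.16841868914169172 48.700711727142334
offset [ 0.0004 -0.0002  0.0023] ang [ 0.0073  0.0008 -0.004 ]
```

Call:
drive_tool([
  {"gripper": 255,"offset": [0,0.0005,-0.002],"angular": [0,0,0]},
  {"gripper": 255,"offset": [0,0.001,-0.005],"angular": [0,0,0]},
  {"gripper": 255,"offset": [0,0.001,-0.009],"angular": [0,0,0]},
  {"gripper": 255,"offset": [0,0.001,-0.013],"angular": [0,0,0]},
  {"gripper": 255,"offset": [0,0.001,-0.017],"angular": [0,0,0]},
])

```text
t: 13.8
eef_pos: [0.6032, 0.0384, 0.2968]
tool_rot: [0.001, 0.626, 0.78, 0.001]
contact_force: [7.1, 0.3, -8.9]
gripper_width: 0.171
grasp_force: 48.8
```

Call:
drive_tool([
  {"gripper": 255,"offset": [0,0,-0.004],"angular": [0,0,0]},
  {"gripper": 255,"offset": [0,0,-0.008],"angular": [0,0,0]},
  {"gripper": 255,"offset": [0,0,-0.012],"angular": [0,0,0]},
  {"gripper": 255,"offset": [0,0,-0.016],"angular": [0,0,0]},
  {"gripper": 255,"offset": [0,0,-0.02],"angular": [0,0,0]},
])

```text
t: 14.3
eef_pos: [0.6032, 0.0384, 0.3167]
tool_rot: [0.001, 0.626, 0.78, 0.001]
contact_force: [8.2, -0.6, -8.9]
gripper_width: 0.169
grasp_force: 48.8
```

Call:
drive_tool([
  {"gripper": 255,"offset": [0,0,-0.004],"angular": [0,0,0]},
  {"gripper": 255,"offset": [0,0,-0.008],"angular": [0,0,0]},
  {"gripper": 255,"offset": [0,0,-0.012],"angular": [0,0,0]},
  {"gripper": 255,"offset": [0,0,-0.015],"angular": [0,0,0]},
  {"gripper": 255,"offset": [0,0,-0.017],"angular": [0,0,0]},
])

```text
t: 14.8
eef_pos: [0.6032, 0.0384, 0.3338]
tool_rot: [0.001, 0.626, 0.78, 0.001]
contact_force: [6.0, 0.2, -8.2]
gripper_width: 0.168
grasp_force: 48.9
```

Call:
drive_tool([
  {"gripper": 255,"offset": [0,0,-0.001],"angular": [0,0,0]},
  {"gripper": 255,"offset": [0,0,-0.002],"angular": [0,0,0]},
  {"gripper": 255,"offset": [0,0,-0.002],"angular": [0,0,0]},
])

```text
t: 15.1
eef_pos: [0.6032, 0.0384, 0.3358]
tool_rot: [0.001, 0.626, 0.78, 0.001]
contact_force: [6.3, -0.1, -7.7]
gripper_width: 0.164
grasp_force: 48.9
```

Call:
drive_tool([
  {"gripper": 255,"offset": [0,0,0.001],"angular": [0,0,0]},
  {"gripper": 255,"offset": [0,0,0.002],"angular": [0,0,0]},
  {"gripper": 255,"offset": [0,0,0.003],"angular": [0,0,0]},
  {"gripper": 255,"offset": [0,0,0.004],"angular": [0,0,0]},
  {"gripper": 255,"offset": [0,0,0.005],"angular": [0,0,0]},
])

```text
t: 15.6
eef_pos: [0.6032, 0.0384, 0.3313]
tool_rot: [0.001, 0.626, 0.78, 0.001]
contact_force: [3.0, -0.2, -0.5]
gripper_width: 0.161
grasp_force: 49.6
```

The pawl is carrying the load: the force dropped to about 0 at +50 mm. I'll release and withdraw.

Call:
drive_tool([
  {"gripper": 220,"offset": [0,0,0],"angular": [0,0,0]},
  {"gripper": 190,"offset": [0,0,0],"angular": [0,0,0]},
  {"gripper": 150,"offset": [0,0,0],"angular": [0,0,0]},
  {"gripper": 110,"offset": [0,0,0],"angular": [0,0,0]},
  {"gripper": 70,"offset": [0,0,0],"angular": [0,0,0]},
], grip_force=20)

```text
t: 16.1
eef_pos: [0.6018, 0.0382, 0.3307]
tool_rot: [-0.0, 0.626, 0.78, -0.0]
contact_force: [0.2, 1.5, 0.1]
gripper_width: 0.714
grasp_force: 0.0
```

Call:
drive_tool([
  {"gripper": 60,"offset": [0,0,0],"angular": [0,0,0]},
  {"gripper": 60,"offset": [0,0,-0.02],"angular": [0,0,0]},
  {"gripper": 60,"offset": [0,0,-0.05],"angular": [0,0,0]},
  {"gripper": 60,"offset": [0,0,-0.08],"angular": [0,0,0]},
  {"gripper": 60,"offset": [0,0,-0.11],"angular": [0,0,0]},
])

```text
t: 16.6
eef_pos: [0.6018, 0.0382, 0.4417]
tool_rot: [-0.0, 0.626, 0.78, -0.0]
contact_force: [0.4, 0.2, 0.3]
gripper_width: 0.763
grasp_force: 0.0
```

Call:
drive_tool([
  {"gripper": 60,"offset": [0.02,0,0],"angular": [0,0,0]},
  {"gripper": 60,"offset": [0.06,0,0],"angular": [0,0,0]},
  {"gripper": 60,"offset": [0.1,0,0],"angular": [0,0,0]},
  {"gripper": 60,"offset": [0.12,0,0],"angular": [0,0,0]},
  {"gripper": 60,"offset": [0.12,0,0],"angular": [0,0,0]},
])

```text
t: 17.1
eef_pos: [0.5751, 0.1599, 0.4402]
tool_rot: [-0.001, 0.624, 0.782, 0.0]
contact_force: [-0.2, 0.3, -0.8]
gripper_width: 0.763
grasp_force: 0.0
```

```bash
python3 - <<'E'
from h import *
import cv2
s=optics.read_camera("scene");t=optics.read_camera("top")
c=lambda i,x,y,w,h,k=4:cv2.resize(cv2.convertScaleAbs(i[y:y+h,x:x+w],alpha=1.6),None,fx=k,fy=k,interpolation=cv2.INTER_CUBIC)
cv2.imwrite("pics/g7.png",np.hstack([c(s,250,90,100,150),c(t,290,110,100,150)]))
for z in(.225,.275,.325):print(z,(proj("scene",at(ST,0,.12,z))[0]-[250,90])*4)
E
```

```text
0.225 [356.7817 391.2744]
0.275 [360.2422 329.2764]
0.325 [363.8924 263.8792]
```

View pics/g7.png

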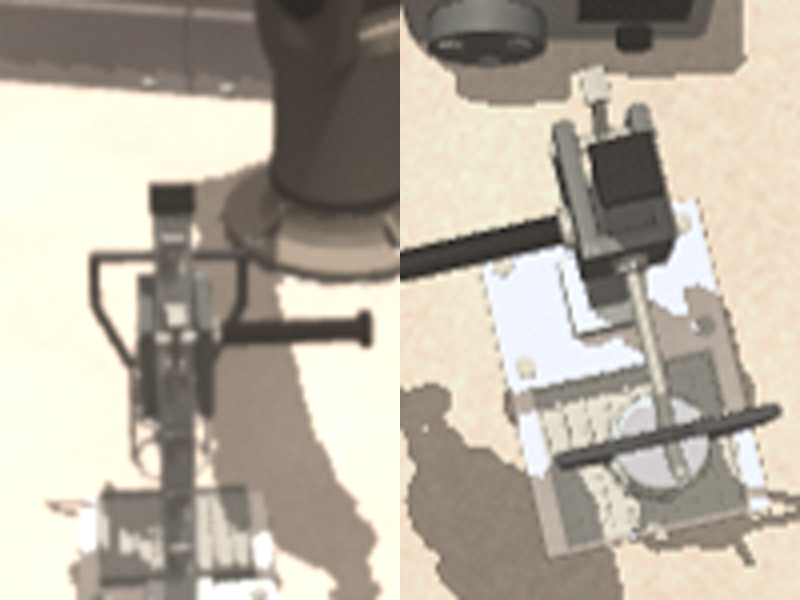

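The flange is at (363,330), which matches z = 0.275, so the carriage is up one notch. The holder hangs level in the hook and the robot is clear. Handing in after a short settle.

Call:
drive_tool([
  {"gripper": 60,"offset": [0,0,0],"angular": [0,0,0]},
  {"gripper": 60,"offset": [0,0,0],"angular": [0,0,0]},
  {"gripper": 60,"offset": [0,0,0],"angular": [0,0,0]},
  {"gripper": 60,"offset": [0,0,0],"angular": [0,0,0]},
  {"gripper": 60,"offset": [0,0,0],"angular": [0,0,0]},
])

```text
t: 17.7
eef_pos: [0.5762, 0.1551, 0.4406]
tool_rot: [-0.0, 0.626, 0.779, -0.0]
contact_force: [0.1, -0.4, -0.3]
gripper_width: 0.768
grasp_force: 0.0
```

```bash
python3 -c "
from station import bot
print(bot.hand_in())"
```

```text
the job is handed in; nothing more can be done
None
```

The small holder hangs free by its kink in the hook's dip, the carriage is latched one notch up (+50 mm), the gripper is clear, and the job was handed in at about 17.7 s; no verdict came back.

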